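# Lay up two inlaid lid panels for pressing

### The job

Lay up the two inlaid lid panels for pressing: on the grey base board, lay the walnut panel centred on the half at the robot's left and the maple panel centred on the right half, both lengthways along the board, then lay the plywood caul centred and square over the pair, bridging both. Set the black iron weight gently on the caul over the middle of the walnut panel and the brass weight gently over the middle of the maple one, let go of everything, and leave the divided tray, the bottle and the tape where they are.

Things in the scene. Friction and masses are not known exactly. Their poses are not given: they have to be found in the camera images.
- board_top (a point): Grey laminated base board, fixed flat on the green mat: 110 mm along x, 240 mm along y, 18 mm thick. Point: centre of its top face, 20 mm above the work surface (the mat under everything is 2 mm thick). z up; y along its length to the robot's left. Pencil centre lines; the crossways one parts its left (+y) and right (-y) halves, whose middles lie 60 mm from this point.
- walnut_panel_mid (a point): Dark brown walnut lid panel with fine brass line inlay and a round brass disc in the middle: 58 mm along its x, 96 mm along its y, 10 mm thick, 40 g, loose. The point is its centre, 5 mm above its underside; z axis up. Starts flat on the mat.
- maple_panel_mid (a point): Pale maple lid panel with dark line inlay and a dark diamond in the middle: 58 mm along its x, 96 mm along its y, 10 mm thick, 40 g, loose. The point is its centre, 5 mm above its underside; z axis up. Starts flat on the mat.
- caul_mid (a point): Plywood caul (pressing board) with a cork underside: 58 mm along its x, 216 mm along its y, 12 mm thick, 110 g, loose. The point is its centre, 6 mm above its underside; z axis up. Starts flat on the mat, to the left or right of the board, its length pointing roughly away from the robot.
- iron_weight_mid (a point): Black cast-iron pressing weight, round and upright: body 50 mm in diameter and 40 mm tall, with a small wooden knob 24 mm in diameter on top; 58 mm tall in all, about 0.6 kg, loose. The point is on its axis, 29 mm above its underside. Best gripped round the body. Starts standing on the mat.
- brass_weight_mid (a point): Brass pressing weight, round and upright: body 44 mm in diameter and 40 mm tall, with a small brass knob 24 mm in diameter on top; 58 mm tall in all, about 0.5 kg, loose. The point is on its axis, 29 mm above its underside. Best gripped round the body. Starts standing on the mat.
- tray_mid (a point): Bystander, to be left alone: open pale wooden tray with three compartments, 190 x 90 mm, 32 mm tall, loose; it lies on the opposite side of the board from where the caul starts. The point is its centre, 16 mm above its underside.
- bottle_mid (a point): Bystander, to be left alone: yellow plastic bottle with a red cap, 56 mm in diameter, 110 mm tall, standing beyond the board to one side, loose. The point is on its axis, half-way up.
- tape_mid (a point): Bystander, to be left alone: black roll of tape lying flat, 84 mm in diameter, 24 mm tall, beyond the board to one side, loose. The point is on its axis, half-way up.
There are look-alikes about, which are no part of the job. Of the things like the part that bears walnut_panel_mid, leave any that is green or turquoise; of the rest the larger one is meant.

How it is judged:
On the way, in this order (a step that is already met when the one before it is completed fails the run):
1. both panels lie flat and at rest on the board, walnut centred on the left half and maple on the right (x of walnut_panel_mid in the frame of board_top between -0.012 and 0.012 m and y of walnut_panel_mid in the frame of board_top between 0.048 and 0.072 m and z of walnut_panel_mid in the frame of board_top between 0.002 and 0.008 m and angle between the y axis of each of walnut_panel_mid, maple_panel_mid and the y axis of board_top, either way round below 0.15 rad and angle between each of walnut_panel_mid, maple_panel_mid's own z axis and vertical below 0.06 rad and linear speed of each of walnut_panel, maple_panel below 0.02 m/s and angular speed of each of walnut_panel, maple_panel below 0.2 rad/s and x of maple_panel_mid in the frame of board_top between -0.012 and 0.012 m and y of maple_panel_mid in the frame of board_top between -0.072 and -0.048 m and z of maple_panel_mid in the frame of board_top between 0.002 and 0.008 m), for 0.2 s.
2. the caul lies flat and at rest across both panels (all of step 1 and x of caul_mid in the frame of board_top between -0.012 and 0.012 m and y of caul_mid in the frame of board_top between -0.012 and 0.012 m and z of caul_mid in the frame of board_top between 0.013 and 0.019 m and angle between the y axis of caul_mid and the y axis of board_top, either way round below 0.12 rad and angle between caul_mid's own z axis and vertical below 0.05 rad and linear speed of caul below 0.02 m/s and angular speed of caul below 0.2 rad/s), for 0.2 s.
At the end, for the whole second after the job is handed in: Panels flat, centred on their halves within 12 mm each way (walnut left, maple right) and 8 deg of square; caul flat on both, centred on the board within 12 mm and 7 deg; iron weight upright on it within 13 mm of the walnut panel's middle, brass of the maple's; all at rest (all of step 2 and horizontal distance between iron_weight_mid and walnut_panel_mid below 0.013 m and z of iron_weight_mid in the frame of board_top between 0.047 and 0.055 m and angle between each of iron_weight_mid, brass_weight_mid's own z axis and vertical below 0.08 rad and linear speed of each of iron_weight, brass_weight below 0.02 m/s and angular speed of each of iron_weight, brass_weight below 0.2 rad/s and horizontal distance between brass_weight_mid and maple_panel_mid below 0.013 m and z of brass_weight_mid in the frame of board_top between 0.047 and 0.055 m); the robot touches nothing.
It fails at once if a weight is let go while still more than 12 mm above the caul in its place ((contact force between the fingers and iron_weight below 0.05 N and z of iron_weight_mid in the frame of board_top above 0.063 m) or (contact force between the fingers and brass_weight below 0.05 N and z of brass_weight_mid in the frame of board_top above 0.063 m)).
It fails at once if a weight is banged onto the caul (more than 90 N) (contact force between any of iron_weight, brass_weight and caul above 90 N).
It fails at once if the tray, the bottle or the tape is shifted by more than 15 mm (distance of any of tray_mid, bottle_mid, tape_mid from where it was at the start of the episode above 0.015 m).
It also fails if it takes over 112 s, if anything falls off the work surface, if the arm or the gripper's body presses on something with over 40 N, if the wrist force passes 120 N, or if a joint passes its speed limit or range.

### The arm

A 7-joint arm with a two-finger parallel gripper is mounted at the origin on the work surface. World frame = base frame: x ahead of the robot, y to its left, z up, the work surface at z = 0. Lengths are in m, angles in rad, forces in N, time in s.
With the tool pointing down it reaches from about 0.425 to 0.825 m from the base axis. Payload 3.6 kg.
Tool frame: the origin (TCP) lies at the very end of the fingers, on their centre line; the grasp point (between the pads) lies 19 mm behind it (env.hold_point_z is the distance from the TCP to the grasp point, in m); z points along the fingers, y is the line along which they close (so a half turn about z gives the same grasp; the last joint's range is limited). The gripper opens to 85 mm and grips with 20 to 120 N. Pads are 22 mm wide; open, the fingers measure 114 mm over their backs; the gripper's body (76 mm by 85 mm) begins 54 mm behind the grasp point. The pads swing forward as they close: fully open they stand 13 mm farther back than shut.
Start: joints at [-1.312, 0.615, -0.013, 1.423, 0.008, 1.103, -0.04], TCP at [0.183, 0.624, 0.231] pointing down, gripper open.
Joint ranges: [-3.12, 3.12], [-0.3, 2.06], [-1.34, 1.32], [0.26, 2.42], [-1.36, 4.5], [0.01, 1.98], [-2.84, 2.84]. Speed limits (rad/s): [2.79, 2.79, 3.14, 3.14, 3.14, 3.14, 3.14].

### API

Orientations are given as a unit quaternion [x, y, z, w].
In Python, from rig import env, move_gripper, kinematics, readout, optics, order gives the robot as it stands. Calls block until the motion is done:
- env.move_ptp(position, orientation): joint-space move of the TCP to a pose.
- env.move_l(position, feed=0.15, ori=None): straight line of the TCP; ori=None keeps the orientation; feed is the mean speed in m/s.
- env.goto_joints(angles): joint-space move.
- move_gripper(opening, f_grip=None): finger opening in m; f_grip is the grip in N (None keeps the last); returns when the fingers have stopped.
- env.hold(seconds).
- kinematics.inverse_kinematics(position, orientation): joint angles nearest the present ones, or None.
- readout.observe(): the state.
- optics.grab_frame(name): name is "side" or "top" or "wrist"; returns the picture (400x640x3 uint8, blue, green, red); there is no depth.
- optics.camera_model(name): a dict with "camera_matrix" (3x3 intrinsics, pixels), "k1" (the pictures are not rectified: a ray, as slopes to the right and down, at radius r is drawn at 1 + k1 r^2 times it, then the intrinsics apply), "T" (4x4, takes a point from camera to world coordinates). Camera axes: x right, y down, z forward; pixel columns grow to the right and rows downward; lengths in m; the calibration is good to about 2 mm. A picture is of the moment at which its call begins: read the wrist's pose just before it. camera_model takes no time and is no camera call; for the wrist camera it gives the pose at the moment of the call.
A pose or a line that the arm cannot do raises env.IKError and nothing moves.
- order.hand_in(): hands the job in; it is judged then, once.
The state is a dict: "time_s": time; "joints": joint angles; "qd": joint speeds; "joint_efforts": joint torques, N m; "ee_pos": TCP position; "eef_rot": TCP orientation; "contact_force": force on the tool from outside, world axes, zero at the start; "ft_torque": the same for the moment, N m; "grip_width": finger opening in m; "grasp_force": force on a finger pad.
Only numpy, scipy, OpenCV 4.12 (cv2) and the standard library are available. Lean on these libraries where they do the work, as an engineer would, in place of code of your own. Each camera call takes 0.05 s, during which the arm holds its last target. There are 200 camera calls.

## Working session

There is one attempt and no reset: what is moved stays moved. The work goes in short steps, each a Python script; the robot and the scene stay as the last script left them, time stands still between calls to the robot, and variables do not carry over. Pictures are saved under pics/ and viewed, at most 14 in all, crops included, and the job is handed in when it is done.

```bash
ls; mkdir -p pics; python3 - <<'E'
from rig import env, move_gripper, kinematics, readout, optics, order
import cv2,numpy as np
s=readout.observe();print(s['time_s'],s['ee_pos'],s['eef_rot'],env.hold_point_z)
for n in("top","side"):
    cv2.imwrite(f'pics/{n}0.png',optics.grab_frame(n));m=optics.camera_model(n);print(n,m['camera_matrix'],m['k1'],np.round(m['T'],3))
E
```

```text
pics
0.0 [0.18304348 0.62289553 0.23013077] [ 1.42356578e-01  9.89814602e-01 -1.27982364e-03 -1.41460976e-04] 0.0187
top [[458.32915378   0.         321.65129985]
 [  0.         458.32915378 199.87765556]
 [  0.           0.           1.        ]] -0.09336406307692961 [[-0.01  -0.992  0.129  0.34 ]
 [-1.     0.01   0.005 -0.022]
 [-0.006 -0.129 -0.992  1.138]
 [ 0.     0.     0.     1.   ]]
side [[426.5874375    0.         315.30704718]
 [  0.         426.5874375  200.28371061]
 [  0.           0.           1.        ]] -0.0876696968252038 [[ 0.707 -0.389  0.591 -0.136]
 [-0.707 -0.371  0.602 -0.64 ]
 [-0.015 -0.843 -0.538  0.634]
 [ 0.     0.     0.     1.   ]]
```

View pics/top0.png

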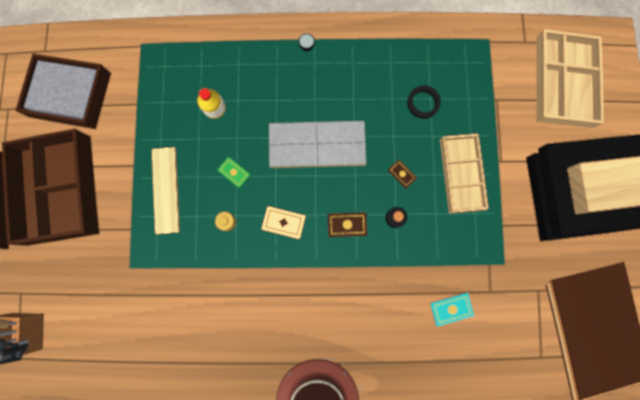

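View pics/side0.png

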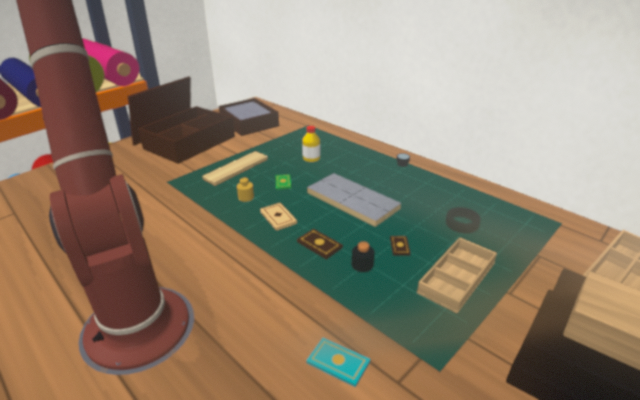

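The top view shows the board at (317,144), the walnut panel at (347,224) with a smaller decoy at (402,174), maple at (283,222) and the caul at (165,190). The iron weight is at (396,216), brass at (225,221), the tray at (464,174), the bottle at (210,102) and the tape at (424,102). The side view shows the same things: board (353,198), walnut (320,242), maple (278,215), caul (236,167), iron (363,256), brass (245,190).

```bash
cat > h.py <<'E'
from rig import env, move_gripper, kinematics, readout, optics, order
import cv2,numpy as np
def ray(n,uv,m=None):
    m=m or optics.camera_model(n);K=m['camera_matrix'];k=m['k1']
    p=cv2.undistortPoints(np.float64(uv).reshape(-1,1,2),K,np.array([k,0,0,0,0.]))[:,0]
    T=m['T'];return T[:3,3],np.c_[p,np.ones(len(p))]@T[:3,:3].T
def onplane(n,uv,z,m=None):
    o,d=ray(n,uv,m);return (o+d*((z-o[2])/d[:,2])[:,None])
def tri(uv1,uv2):
    (o1,d1),(o2,d2)=ray('top',uv1),ray('side',uv2);d1,d2=d1[0],d2[0]
    t=np.linalg.lstsq(np.c_[d1,-d2],o2-o1,rcond=None)[0];a,b=o1+t[0]*d1,o2+t[1]*d2
    return (a+b)/2,np.linalg.norm(a-b)
def fg(im,thr=16):
    L=cv2.cvtColor(im,cv2.COLOR_BGR2LAB).astype(float);mat=np.median(L[180:260,260:400].reshape(-1,3),0)
    d=np.sqrt((((L-mat)*[.6,1,1])**2).sum(2));return (d>thr).astype(np.uint8)
def blob(mask,near):
    n,l,s,c=cv2.connectedComponentsWithStats(mask);ok=[i for i in range(1,n) if s[i,4]>12]
    i=min(ok,key=lambda i:np.hypot(*(c[i]-near)));return (l==i).astype(np.uint8),c[i],s[i,4]
def quat(phi):  # tool down, closing line at angle phi to world x
    a=phi+np.pi/2;return np.array([np.cos(a/2),np.sin(a/2),0,0])
def rect(n,mask,z,m=None):
    c=max(cv2.findContours(mask,cv2.RETR_EXTERNAL,cv2.CHAIN_APPROX_NONE)[0],key=cv2.contourArea)
    P=onplane(n,c[:,0],z,m)[:,:2]*1000
    r=cv2.minAreaRect(P.astype(np.float32));b=cv2.boxPoints(r);e=[b[1]-b[0],b[2]-b[1]];e=max(e,key=np.linalg.norm)
    ang=(np.degrees(np.arctan2(e[1],e[0])))%180
    return np.round(r[0],1),np.round(sorted(r[1]),1),round(ang,1)
E
cat > m1.py <<'E'
from h import *
T,S=cv2.imread('pics/top0.png'),cv2.imread('pics/side0.png')
ft,fs=fg(T),fg(S)
pts=dict(board=((317,144),(353,198),.02),walnut=((347,224),(320,242),.012),maple=((283,222),(278,215),.012),caul=((165,190),(236,167),.014),iron=((396,216),(363,256),.03),brass=((225,221),(245,190),.03),tray=((464,174),(458,273),.03),bottle=((210,102),(311,147),.05),tape=((424,102),(463,218),.02),green=((233,172),(283,181),.01),small=((402,174),(400,245),.01))
for k,(a,b,z) in pts.items():
    m,c,A=blob(ft,a);m2,c2,A2=blob(fs,b);p,g=tri(c,c2)
    print(k,A,A2,np.round(c,1),np.round(c2,1),'tri',np.round(p*1000),round(g*1000,1),'rect',*rect('top',m,z))
v=np.vstack([ft*255,fs*255])[:, :]
cv2.imwrite('pics/mask.png',cv2.resize(v,(480,600)))
E
python3 m1.py
```

```text
board 4416 2544 [316.7 143.9] [354.2 198.5] tri [632.  -7.   6.] 5.5 rect [627.   -4.9] [117.8 244.2] 90.8
walnut 935 727 [347.  224.2] [319.5 243.5] tri [426. -78.   7.] 1.5 rect [425.1 -77.6] [59.5 96.9] 92.0
maple 1081 657 [283.2 222.2] [278.  215.7] tri [432.  79.   8.] 1.8 rect [431.3  79.7] [ 64.6 102.4] 75.4
caul 2224 925 [164.8 190.4] [234.1 167.5] tri [514. 382.   7.] 2.9 rect [515.6 378.4] [ 66.3 222.4] 4.5
iron 383 576 [395.9 217. ] [362.5 256.9] tri [ 440. -197.   26.] 0.9 rect [ 439.8 -196.4] [48.8 53.9] 89.3
brass 355 357 [224.6 221. ] [244.5 189.6] tri [435. 221.  27.] 0.9 rect [433.  221.3] [48.  52.7] 45.3
tray 3173 3508 [463.5 173.1] [456.6 274.2] tri [ 549. -372.   13.] 3.6 rect [ 548.5 -368.2] [102.8 196.8] 4.5
bottle 677 251 [210.5 102.9] [282.7 181.3] tri [732. 326. -98.] 111.9 rect [728.9 259.9] [61.3 90.1] 26.8
tape 605 331 [423.5 101.5] [463.6 219.8] tri [ 739. -281.   13.] 2.9 rect [ 735.5 -278.5] [85. 89.] 177.7
green 570 251 [233.3 172. ] [282.7 181.3] tri [560. 206.   7.] 1.4 rect [559.5 205.8] [48.4 77.3] 50.6
small 440 329 [401.8 173.7] [399.6 245.4] tri [ 552. -219.    5.] 1.2 rect [ 550.9 -218. ] [41.8 65.8] 43.5
```

View pics/mask.png

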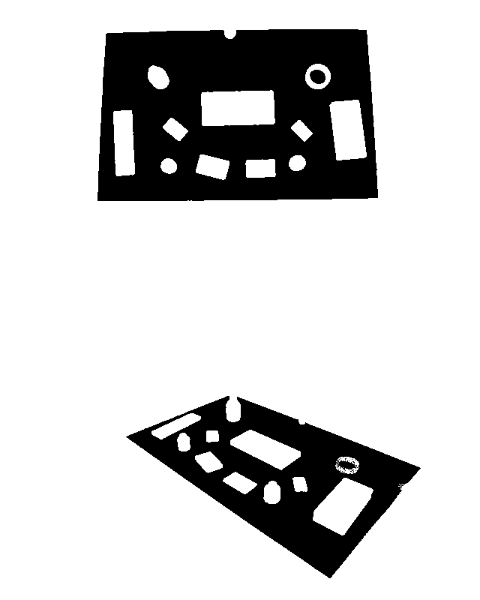

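Masks are clean. The blob mid-heights come out at 7–8 mm for the panels and caul and 26–27 mm for the weights, which agrees with the text. Next I'll take wrist views over the board from two places, then one over the walnut.

```bash
cat > m2.py <<'E'
from h import *
def shot(p,phi,name):
    env.move_ptp(p,quat(phi));m=optics.camera_model('wrist');im=optics.grab_frame('wrist')
    cv2.imwrite(f'pics/{name}.png',im);np.savez(f'pics/{name}.npz',**m);return im
ims=[shot([.60,-.06,.36],.0,'b1'),shot([.60,.06,.36],.0,'b2'),shot([.44,-.077,.25],.0,'w1')]
cv2.imwrite('pics/wrist1.png',np.hstack([cv2.resize(i,(266,166)) for i in ims]))
s=readout.observe();print(s['time_s'],s['joints'],optics.camera_model('wrist'))
E
python3 m2.py
```

```text
4.5917 [-0.32962852  0.31889271  0.602213    1.95958185 -0.22460403  0.92548199
  0.38583051] {'camera_matrix': array([[300.15425522,   0.        , 318.96274173],
       [  0.        , 300.15425522, 199.18110336],
       [  0.        ,   0.        ,   1.        ]]), 'k1': -0.03007483854798853, 'T': array([[ 9.99994739e-01,  9.96614393e-04,  3.08682407e-03,
         4.40290660e-01],
       [ 1.88832942e-03, -9.52614801e-01, -3.04173429e-01,
         1.14988215e-03],
       [ 2.63741068e-03,  3.04177657e-01, -9.52611672e-01,
         3.94526929e-01],
       [ 0.00000000e+00,  0.00000000e+00,  0.00000000e+00,
         1.00000000e+00]])}
```

View pics/wrist1.png

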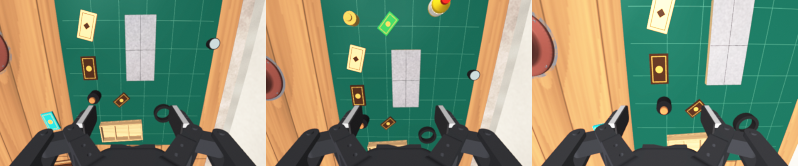

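The wrist strip shows the whole board in both views, at full-scale (339,113) and (335,188). The walnut panel is at (303,166) in the third frame.

```bash
cat > m3.py <<'E'
from h import *
def load(n): return cv2.imread(f'pics/{n}.png'),dict(np.load(f'pics/{n}.npz').items())
def fix(m): m['k1']=float(m['k1']);return m
R=[]
for n,c in(('b1',(339,113)),('b2',(335,188))):
    im,m=load(n);fix(m);hsv=cv2.cvtColor(im,cv2.COLOR_BGR2HSV)
    mk=((hsv[...,1]<45)&(hsv[...,2]>110)).astype(np.uint8);mk=cv2.morphologyEx(mk,cv2.MORPH_OPEN,np.ones((5,5)));mk=cv2.morphologyEx(mk,cv2.MORPH_CLOSE,np.ones((5,5)))
    b,cc,A=blob(mk,c);cn=max(cv2.findContours(b,0,1)[0],key=cv2.contourArea)[:,0]
    box=cv2.boxPoints(cv2.minAreaRect(cn)); 
    q=cv2.approxPolyDP(cn,8,True)[:,0];print(n,A,len(q),'rect',*rect('wrist',b,.02,m))
    R.append((ray('wrist',[cc],m)))
(o1,d1),(o2,d2)=R;t=np.linalg.lstsq(np.c_[d1[0],-d2[0]],o2-o1,rcond=None)[0];print('board tri',o1+t[0]*d1[0],o2+t[1]*d2[0])
for n,lst in(('b1',dict(walnut=(214,163),maple=(210,62))),('w1',dict(walnut=(303,166),maple=(308,35)))):
    im,m=load(n);fix(m);f=fg_=None
    L=cv2.cvtColor(im,cv2.COLOR_BGR2LAB).astype(float);mat=np.median(L[100:300,230:280].reshape(-1,3),0)if n=='b1' else np.median(L[60:230,350:400].reshape(-1,3),0)
    f=(np.sqrt((((L-mat)*[.6,1,1])**2).sum(2))>18).astype(np.uint8)
    for k,c in lst.items():
        b,cc,A=blob(f,c);print(n,k,A,cc,rect('wrist',b,.010,m))
E
python3 m3.py
```

```text
b1 11417 4 rect [627.4  -5.2] [111.6 241.8] 90.9
b2 9252 4 rect [627.5  -4.8] [111.7 242.7] 90.9
board tri [0.62733887 0.00621706 0.01746895] [0.62747739 0.00621765 0.01747706]
b1 walnut 2088 [214.43390805 163.41810345] (array([424.1, -77.4]), array([61.2, 97. ]), np.float32(91.4))
b1 maple 3057 [209.81485116  59.83971214] (array([442.4,  90.9]), array([104.9, 146.7]), np.float32(40.3))
w1 walnut 3351 [305.39629961 165.07729036] (array([423.6, -77.9]), array([58.9, 98. ]), np.float32(91.4))
w1 maple 4430 [308.83566591  36.78352144] (array([418.5,  82.8]), array([100.6, 155.4]), np.float32(157.1))
```

```bash
cat > p1.py <<'E'
from h import *
f=np.radians(1.4);q=quat(f);p=np.array([.424,-.0777])
move_gripper(.072,40)
env.move_ptp([*p,.06],q);env.move_l([*p,.008],.08)
F0=np.array(readout.observe()['contact_force'])
for z in np.arange(.006,-.0081,-.002):
    try: env.move_l([*p,z],.05)
    except env.IKError as e: print('IK',z,e);break
    s=readout.observe();dF=np.array(s['contact_force'])-F0;print(round(z,4),s['ee_pos'][2],dF.round(1))
    if abs(dF[2])>3: break
zc=z+.0065
env.move_l([*p,zc],.05);s=move_gripper(.05,40);s=readout.observe();print('grip',zc,s['grip_width'],s['grasp_force'],s['contact_force'],s['time_s'])
E
python3 p1.py
```

```text
0.006 0.006222772757648796 [ 0.7 -0.2 -0.6]
0.004 0.003951939529390557 [ 0.1  0.3 -0. ]
0.002 0.0018764022547733544 [-0.1 -0.9 -0.3]
0.0 -0.00012856639669382025 [-0.5 -0.2 -0.7]
-0.002 -0.002126884336455276 [-0.2 -0.5 -0.2]
-0.004 -0.004097421587818159 [ 1.8 -0.9 -0.1]
-0.006 -0.006090932094201251 [ 0.4 -0.6 -0. ]
-0.008 -0.006354870989490356 [-1.8  0.2 19.3]
grip -0.0015000000000000005 0.05697789421407334 42.17452347278595 [ 0.16131323 -0.2063926   4.60093241] 9.025
```

```bash
cat > place.py <<'E'
from h import *
B=np.array([.6274,-.0050]);yaw=np.radians(.9)
def tgt(y): return B+y*np.array([-np.sin(yaw),np.cos(yaw)])
def carry_place(p0,t,zrel,phi,lift=.08,wopen=.070,fine=.05,f_open=None):
    env.move_l([*p0,lift],.15);s=readout.observe();print('lift',s['grip_width'],s['grasp_force'],np.round(s['contact_force'],1))
    env.move_ptp([*t,lift],quat(phi));env.move_l([*t,zrel+.008],.12)
    F0=readout.observe()['contact_force'][2]
    for z in zrel+np.array([.005,.003,.0015,0,-.001,-.002]):
        env.move_l([*t,z],.03);dF=readout.observe()['contact_force'][2]-F0
        if dF>2: break
    print('touch',z,dF);env.hold(.2)
    move_gripper(wopen);env.hold(.2);env.move_l([*t,lift],.15);print('t',readout.observe()['time_s'])
E
cat > p2.py <<'E'
from place import *
carry_place([.424,-.0777],tgt(.06),.017,yaw)
p=[.4315,.0797];f=np.radians(-14.6)
env.move_ptp([.47,.0797,.2],quat(f));m=optics.camera_model('wrist');im=optics.grab_frame('wrist');cv2.imwrite('pics/m1.png',im)
cv2.imwrite('pics/t1.png',optics.grab_frame('top'))
L=cv2.cvtColor(im,cv2.COLOR_BGR2LAB).astype(float);d=np.sqrt((((L-mat)*[.6,1,1])**2).sum(2)) if 0 else None
hsv=cv2.cvtColor(im,cv2.COLOR_BGR2HSV);T=m['T']
P=np.linalg.inv(T)@np.array([*p,.012,1]);uv=P[:2]/P[2]*m['camera_matrix'][0,0]+m['camera_matrix'][:2,2];print('expect',uv)
mk=((hsv[...,0]<35)&(hsv[...,2]>120)).astype(np.uint8);mk=cv2.morphologyEx(mk,cv2.MORPH_OPEN,np.ones((3,3)))
b,c,A=blob(mk,uv);print(A,c,rect('wrist',b,.012,m))
E
python3 p2.py; python3 -c "
import cv2,numpy as np
a=cv2.imread('pics/t1.png')[60:260,130:510];b=cv2.imread('pics/m1.png')
cv2.imwrite('pics/v1.png',np.vstack([cv2.resize(a,(570,300)),cv2.resize(b,(570,300))]))"
```

```text
lift 0.05647964079041928 42.58060097694397 [-1.  -0.3 -1.6]
touch 0.016 4.657509702558069
t 13.7917
expect [286.66562354 184.02804464]
4345 [285.93463751 181.15051784] (array([430.5,  80.3]), array([60.1, 99. ]), np.float32(75.2))
```

View pics/v1.png

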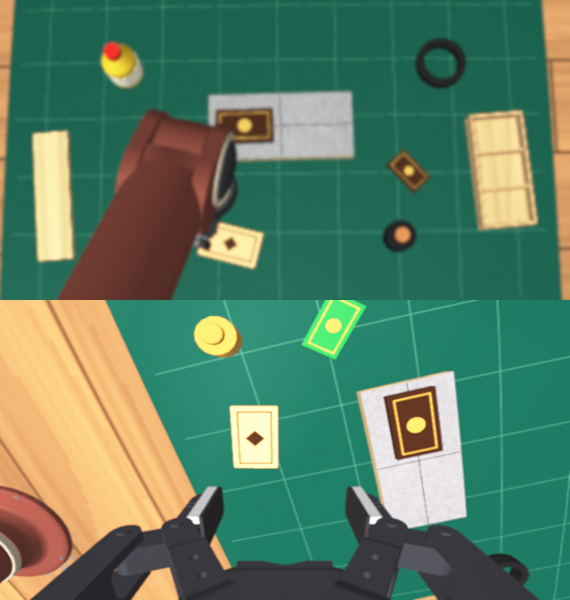

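The walnut panel lies neatly on the left half of the board (disc at (245,125) in the top crop). The maple panel is at (430.5, 80.3) mm and 75.2°. I'll pick and place it, then check both panels and the caul with the wrist camera.

```bash
cat > p3.py <<'E'
from place import *
p=[.4305,.0803];f=np.radians(-14.8)
env.move_ptp([*p,.06],quat(f));env.move_l([*p,.008],.12);env.move_l([*p,-.0015],.05);move_gripper(.05,40)
carry_place(p,tgt(-.06),.017,yaw)
env.move_ptp([.60,0.03,.33],quat(0));m=optics.camera_model('wrist');cv2.imwrite('pics/b3.png',optics.grab_frame('wrist'));np.savez('pics/b3.npz',**m)
env.move_ptp([.516,.33,.30],quat(np.pi/2));m=optics.camera_model('wrist');cv2.imwrite('pics/c1.png',optics.grab_frame('wrist'));np.savez('pics/c1.npz',**m)
print(readout.observe()['joints'],readout.observe()['time_s'])
a,b=[cv2.resize(cv2.imread(f'pics/{n}.png'),(480,300)) for n in('b3','c1')];cv2.imwrite('pics/v2.png',np.vstack([a,b]))
E
python3 p3.py
```

```text
lift 0.056959760142708614 42.59428918361664 [-0.1  0.1 -0.6]
touch 0.016 6.0084085573973365
t 21.3
[-0.75166158  0.5088377   0.25177798  1.43900706 -0.1279472   1.21018497
  1.08070846] 23.6417
```

View pics/v2.png

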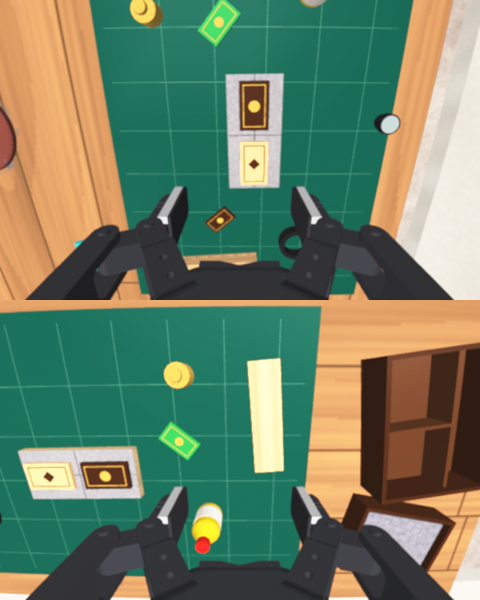

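Both panels lie on the board, walnut at (254,106) and maple at (254,164) in the first frame. The caul is at (266,415) in the stacked picture, and brass is at (178,375). Now I'll get the exact numbers.

```bash
cat > m4.py <<'E'
from h import *
def load(n):
    m=dict(np.load(f'pics/{n}.npz').items());m['k1']=float(m['k1']);return cv2.imread(f'pics/{n}.png'),m
im,m=load('b3');h=cv2.cvtColor(im,cv2.COLOR_BGR2HSV)
sat=((h[...,1]>70)&((h[...,0]<35)|(h[...,0]>165))).astype(np.uint8)
k=np.zeros_like(sat);k[85:260,295:385]=1;sat*=k
k=np.ones((3,3));sat=cv2.morphologyEx(cv2.morphologyEx(sat,cv2.MORPH_CLOSE,k),cv2.MORPH_OPEN,k)
for n,c in(('walnut',(339,141)),('maple',(339,217))):
    b,cc,A=blob(sat,c);print(n,A,cc,rect('wrist',b,.03,m))
mk=((h[...,1]<45)&(h[...,2]>110)|(sat>0)).astype(np.uint8);mk=cv2.morphologyEx(mk,cv2.MORPH_OPEN,np.ones((5,5)))
b,cc,A=blob(mk,(339,175));print('board',rect('wrist',b,.02,m))
im,m=load('c1');h=cv2.cvtColor(im,cv2.COLOR_BGR2HSV)
mk=((h[...,0]<35)&(h[...,2]>150)&(h[...,1]<130)).astype(np.uint8);mk[:,:320]=0;mk[:,390:]=0;mk=cv2.morphologyEx(mk,cv2.MORPH_OPEN,k)
b,cc,A=blob(mk,(354,153));print('caul',A,cc,rect('wrist',b,.014,m))
T=cv2.imread('pics/top0.png');_,ct,_=blob(fg(T),(165,190))
(o1,d1),(o2,d2)=ray('wrist',[cc],m),ray('top',[ct]);t=np.linalg.lstsq(np.c_[d1[0],-d2[0]],o2-o1,rcond=None)[0];print('tri',o1+t[0]*d1[0],o2+t[1]*d2[0])
# brass in c1: whole silhouette
mk=((h[...,0]<35)&(h[...,1]>60)).astype(np.uint8);b,cc,A=blob(mk,(237,100));print('brass',A,onplane('wrist',[cc],.026,m))
E
python3 m4.py
```

```text
walnut 2420 [338.51363636 139.8214876 ] (array([625.4,  55.6]), array([54.3, 92.3]), np.float32(90.1))
maple 2093 [338.56187291 216.1863354 ] (array([627.3, -64.2]), array([57.6, 98.3]), np.float32(90.9))
board (array([627.5,  -5. ]), array([111.6, 240.6]), np.float32(90.9))
caul 6380 [354.83746082 152.44028213] (array([515.3, 379.8]), array([ 61.4, 219.1]), np.float32(4.6))
tri [0.5057631  0.37926413 0.00935122] [0.51440722 0.37929717 0.01070133]
brass 1176 [[0.43251546 0.21956595 0.026     ]]
```

Panels are within about 2 mm of target. Next is the caul, with a high lift so it clears the bottle.

```bash
cat > p4.py <<'E'
from place import *
p=[.515,.380];f=np.radians(94.6)
print(kinematics.inverse_kinematics([*p,.001],quat(f)))
env.move_ptp([*p,.08],quat(f));env.move_l([*p,.010],.12);env.move_l([*p,.001],.05);move_gripper(.05,70)
env.move_l([*p,.17],.15);s=readout.observe();print(s['grip_width'],s['grasp_force'],s['joints'],s['contact_force'])
t=tgt(0)
env.move_ptp([*t,.17],quat(yaw));env.move_l([*t,.07],.12)
cv2.imwrite('pics/s2.png',optics.grab_frame('side'));print(readout.observe()['time_s'],readout.observe()['joints'])
E
python3 p4.py; python3 -c "
import cv2
cv2.imwrite('pics/v3.png',cv2.resize(cv2.imread('pics/s2.png')[110:310,180:520],(680,400)))"
```

```text
[-0.75626859  0.87937626  0.14940118  1.6459339  -0.19562071  0.63093596
  1.14915822]
0.05581269096304684 74.09362435340881 [-0.78642207  0.66520693  0.20125042  1.53648256 -0.15146108  0.95778856
  1.11176938] [ 0.02399519  0.2799598  -1.41524667]
29.6667 [-0.32922126  0.82048751  0.52962916  1.6624438  -0.5376802   0.80583328
  0.45704002]
```

View pics/v3.png

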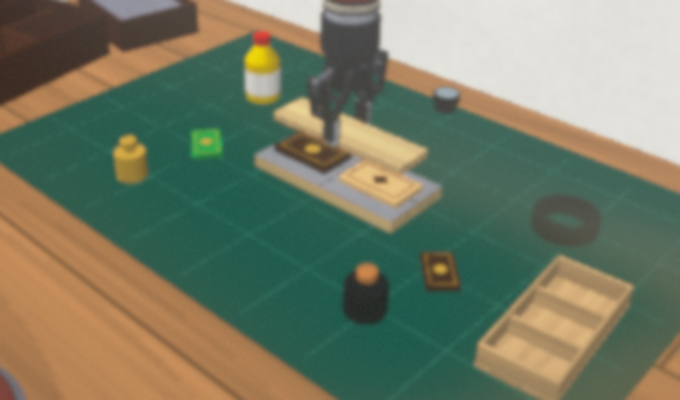

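The caul hangs level and square over both panels, from (275,110) to (425,160) in the crop. I'll lower it, then look.

```bash
cat > p5.py <<'E'
from place import *
t=tgt(0);zrel=.029
env.move_l([*t,zrel+.006],.1);F0=readout.observe()['contact_force'][2]
for z in zrel+np.array([.004,.0025,.001,0,-.001,-.002,-.003]):
    env.move_l([*t,z],.03);dF=readout.observe()['contact_force'][2]-F0
    if dF>2.5: break
print('touch',z,dF);env.hold(.2);move_gripper(.068);env.hold(.2);env.move_l([*t,.12],.15)
def shot(p,n):
    env.move_ptp(p,quat(0));m=optics.camera_model('wrist');im=optics.grab_frame('wrist');cv2.imwrite(f'pics/{n}.png',im);np.savez(f'pics/{n}.npz',**m);return im
a=shot([.60,0.03,.33],'b4');b=shot([.46,-.22,.25],'i1')
s=readout.observe();print(s['time_s'],s['joints'])
cv2.imwrite('pics/v4.png',np.vstack([cv2.resize(x,(480,300)) for x in(a,b)]))
E
python3 p5.py
```

```text
touch 0.029 4.7606870629386915
34.7083 [-0.09883812  0.45598912  0.7398661   1.80902334 -0.35796273  1.01441952
  0.78612633]
```

View pics/v4.png

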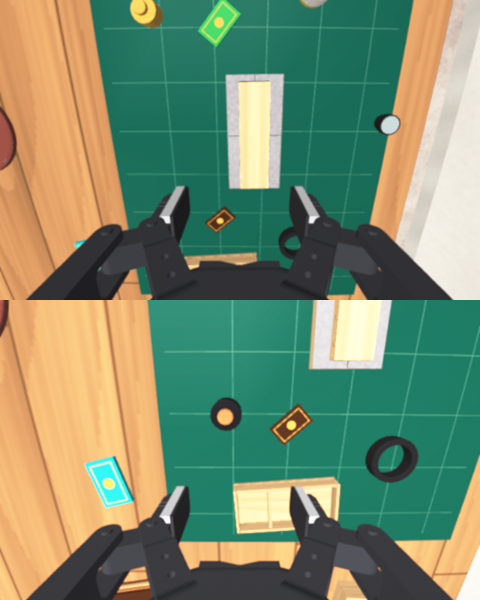

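The caul lies square over both panels, centred at (254,134) in the upper frame. The iron weight's knob is at (225,416) in the stack, with nothing near it. I'll measure both, then pick the iron weight.

```bash
cat > p6.py <<'E'
from place import *
def load(n):
    m=dict(np.load(f'pics/{n}.npz').items());m['k1']=float(m['k1']);return cv2.imread(f'pics/{n}.png'),m
im,m=load('b4');h=cv2.cvtColor(im,cv2.COLOR_BGR2HSV);mk=((h[...,1]>45)&(h[...,0]<35)).astype(np.uint8);mk[:,:300]=0;mk[:,380:]=0;mk[260:]=0
b,c,A=blob(mk,(339,178));print('caul',rect('wrist',b,.042,m))
im,m=load('i1');h=cv2.cvtColor(im,cv2.COLOR_BGR2HSV);mk=((h[...,1]>60)&(h[...,0]<25)&(h[...,2]>120)).astype(np.uint8)
b,c,A=blob(mk,(300,156));k=onplane('wrist',[c],.060,m)[0]
T=cv2.imread('pics/top0.png');h=cv2.cvtColor(T,cv2.COLOR_BGR2HSV);mk=((h[...,1]>60)&(h[...,0]<25)&(h[...,2]>100)).astype(np.uint8);b,ct,A2=blob(mk,(398,216))
(o1,d1),(o2,d2)=ray('wrist',[c],m),ray('top',[ct]);t=np.linalg.lstsq(np.c_[d1[0],-d2[0]],o2-o1,rcond=None)[0]
print('knob',A,A2,c,ct,k,'tri',o1+t[0]*d1[0],o2+t[1]*d2[0])
p=k[:2]
assert np.hypot(*(p-[.440,-.197]))<.012
move_gripper(.08,80);env.move_ptp([*p,.11],quat(0));env.move_l([*p,.003],.1);move_gripper(.04,80)
s=readout.observe();print(s['grip_width'],s['grasp_force']);env.move_l([*p,.03],.08);s=readout.observe();print(s['grip_width'],s['grasp_force'],s['contact_force'],s['time_s'])
E
python3 p6.py
```

```text
caul (array([626.2,  -6.3]), array([ 59.2, 218.7]), np.float32(91.0))
knob 406 98 [299.79310345 155.38669951] [397.95918367 215.95918367] [ 0.43871655 -0.19604194  0.06      ] tri [ 0.43900031 -0.19530413  0.06447829] [ 0.43900661 -0.19564108  0.06453341]
0.048150864802200294 81.72468891134486
0.04822991997813146 83.1775517645292 [-0.17341401 -0.66089115 -5.69867809] 37.7083
```

```bash
cat > p7.py <<'E'
from place import *
def put(t,z0,name):
    s=readout.observe()['ee_pos'];env.move_l([s[0],s[1],.13],.15)
    env.move_ptp([*t,.13],quat(yaw));env.move_l([*t,z0+.008],.12);env.hold(.2);F0=readout.observe()['contact_force'][2]
    for z in z0+np.arange(.006,-.004,-.001):
        env.move_l([*t,z],.02);dF=readout.observe()['contact_force'][2]-F0
        if dF>2: break
    print(name,'touch',z,dF);env.hold(.2);move_gripper(.07);env.hold(.2);env.move_l([*t,.14],.12);print(readout.observe()['time_s'])
def shot(p,n):
    env.move_ptp(p,quat(0));m=optics.camera_model('wrist');im=optics.grab_frame('wrist');cv2.imwrite(f'pics/{n}.png',im);np.savez(f'pics/{n}.npz',**m);return im
if __name__=='__main__':
    put(np.array([.626,.0553]),.043,'iron')
    a=shot([.60,0.03,.33],'b5');b=shot([.46,.17,.25],'br1')
    cv2.imwrite('pics/v5.png',np.vstack([cv2.resize(x,(480,300)) for x in(a,b)]))
E
python3 p7.py
```

```text
iron touch 0.043 9.238699454953835
44.175
```

View pics/v5.png

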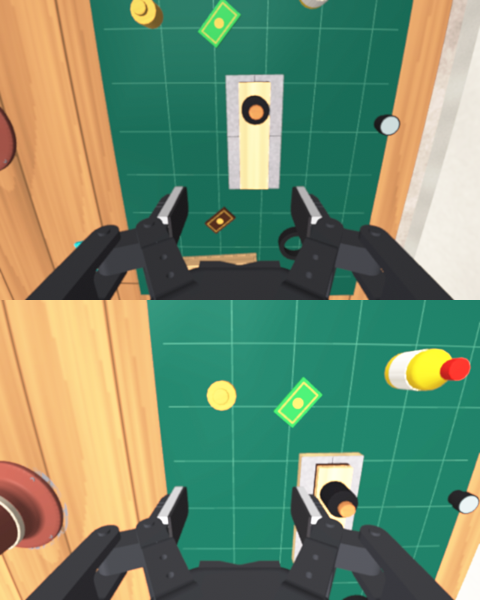

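The iron weight stands upright on the caul over the walnut half (knob (256,112)). Brass is at (221,395) in the stack, clear for gripping.

```bash
cat > p8.py <<'E'
from p7 import *
def load(n):
    m=dict(np.load(f'pics/{n}.npz').items());m['k1']=float(m['k1']);return cv2.imread(f'pics/{n}.png'),m
im,m=load('br1');h=cv2.cvtColor(im,cv2.COLOR_BGR2HSV);mk=((h[...,1]>60)&(h[...,0]<33)).astype(np.uint8)
b,c,A=blob(mk,(295,127));k=onplane('wrist',[c],.035,m)[0];T=cv2.imread('pics/top0.png');_,ct,_=blob(fg(T),(225,221))
(o1,d1),(o2,d2)=ray('wrist',[c],m),ray('top',[ct]);t=np.linalg.lstsq(np.c_[d1[0],-d2[0]],o2-o1,rcond=None)[0];print(A,c,k,'tri',o1+t[0]*d1[0],o2+t[1]*d2[0])
im,m=load('b5');h=cv2.cvtColor(im,cv2.COLOR_BGR2HSV);mk=((h[...,1]>60)&(h[...,0]<25)&(h[...,2]>100)).astype(np.uint8)
bk=(h[...,2]<60).astype(np.uint8);b,c,A=blob(bk,(341,145));x,y,w,hh=cv2.boundingRect(b);print('iron',A,onplane('wrist',[(x+w/2,y+hh/2)],.072,m))
p=k[:2];assert np.hypot(*(p-[.434,.2205]))<.01
move_gripper(.08,80);env.move_ptp([*p,.11],quat(0));env.move_l([*p,.003],.1);move_gripper(.034,80)
s=readout.observe();print(s['grip_width'],s['grasp_force']);env.move_l([*p,.03],.08);s=readout.observe();print(s['grip_width'],s['grasp_force'],s['contact_force'])
assert .035<s['grip_width']<.05
put(np.array([.6275,-.0646]),.043,'brass')
env.move_l([.6275,-.0646,.2],.15)
a=shot([.60,0.03,.33],'b6');env.move_ptp([.45,.35,.35],quat(0));b=optics.grab_frame('side');c=optics.grab_frame('top');cv2.imwrite('pics/t9.png',c);print(readout.observe()['time_s'])
cv2.imwrite('pics/v6.png',np.vstack([np.hstack([cv2.resize(x,(400,250)) for x in(a,b)]),np.hstack([cv2.resize(c,(400,250)),cv2.resize(b[130:255,260:460],(400,250))])]))
E
python3 p8.py
```

```text
1258 [295.09697933 126.8672496 ] [0.43267171 0.22089961 0.035     ] tri [0.43258114 0.22081257 0.03380794] [0.43370592 0.22019271 0.03376775]
iron 620 [[0.62683981 0.05504972 0.072     ]]
0.0422343394582083 80.42529575061053
0.04233675727490233 81.5897173807025 [ 0.16564676 -0.42580868 -5.77141207]
brass touch 0.043 9.263311718965067
55.6
58.325
```

View pics/v6.png

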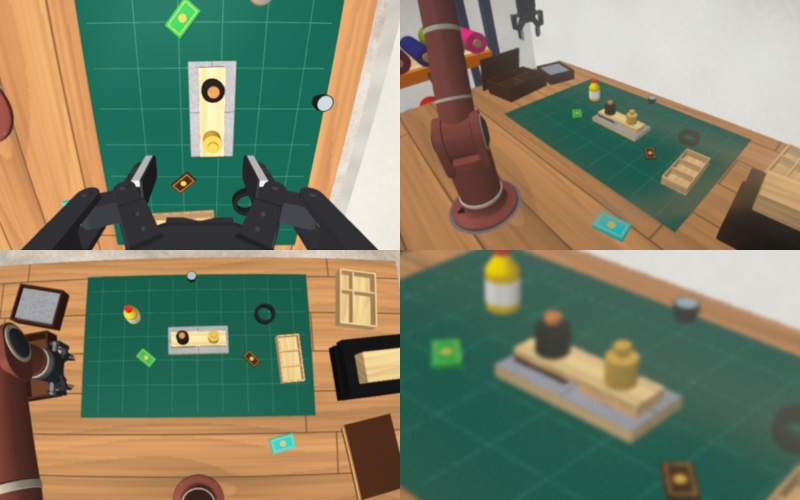

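The stack is complete and upright: iron at (212,90) and brass at (212,142) in the wrist view, both on a square caul. The tray, bottle and tape are where they started. Handing in.

```bash
python3 -c "
from rig import order
print(order.hand_in())"
```

```text
the job is handed in; nothing more can be done
None
```

The lay-up is finished and handed in, with no verdict returned: both panels and the caul measured within about 2 mm of their places, the iron and brass weights stand upright over the walnut and maple panels, and the tray, bottle and tape look unmoved in the last pictures; it took about 58 s of robot time.

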